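Unlock a tablet-die knock-out stand and drive its sprung punch home with a mallet

ROBOT

A 7-joint arm with a two-finger parallel gripper is mounted at the origin on the work surface. World frame = base frame: x ahead of the robot, y to its left, z up, the work surface at z = 0. Lengths are in m, angles in rad, forces in N, time in s.
With the tool pointing down it reaches from about 0.425 to 0.875 m from the base axis. Payload 9.9 kg.
Tool frame: the origin (TCP) lies between the finger pads; the fingertips stand 19 mm ahead of it and the grasp point (between the pads) is the TCP; z points along the fingers, y is the line along which they close (so a half turn about z gives the same grasp; the last joint's range is limited). The gripper opens to 85 mm and grips with 20 to 120 N. Pads are 22 mm wide; open, the fingers measure 114 mm over their backs; the gripper's body (76 mm by 85 mm) begins 54 mm behind the grasp point. The pads swing forward as they close: fully open they stand 13 mm farther back than shut.
Start: joints at [1.199, 0.576, 0.025, 1.437, -0.015, 1.129, -0.057], TCP at [0.192, -0.647, 0.25] pointing down, gripper open.
Joint ranges: [-2.76, 2.76], [-0.34, 2.15], [-1.52, 1.57], [0.19, 2.46], [-1.09, 4.23], [0.17, 1.99], [-2.82, 2.82]. Speed limits (rad/s): [2.22, 2.22, 3.01, 3.01, 3.14, 3.14, 3.14].

INTERFACE

Orientations are given as a 3x3 rotation matrix whose columns are the frame's x, y, z axes.
In Python, from plant import arm gives the robot as it stands.
- The arm moves only by the tool send_rows, never from a script. Its argument "increments" is a list of rows, each a list of 2 entries, a list of its own where there are three numbers: the shift along the world's x, y, z in mm, then the turn about the world's z in degrees. A call has exactly 8 rows; each row is the pose to reach, as a shift and turn from the pose commanded when the call began; what a row does not reach only later rows make up. A row lasts 1/10 s, in which the tool goes at most 50 mm and 8.59 degrees, less where a joint would pass 70% of its speed; a pose out of reach is approached as far as the arm can. A call with a gripper value outside its range is refused whole. "grip" is the closure in counts, from 0 (fully open) to 255 (shut), set as the call begins (left out, the last holds). The fingers move at their own pace and stop on an object; the grip force is fixed at half the most. Time passes only in rows, so rows that repeat a pose let the fingers close, or fill a call up. It gives the time, the measured TCP pose, the force and the opening at its end, in the units of the state.
- arm.get_obs(): the state, without advancing time (a new reading comes with each control period).
- arm.read_camera(name): name is "scene" or "top"; returns a dict with "img" (420x560x3 uint8, red, green, blue), "fx", "fy", "cx", "cy" (pixels), "k1" (the pictures are not rectified: a ray, as slopes to the right and down, at radius r is drawn at 1 + k1 r^2 times it, then the intrinsics apply), "world_to_cam" (4x4, takes a point from world to camera coordinates). Camera axes: x right, y up, looking along -z (the intrinsics and any distortion apply to the point x, -y, -z); pixel columns grow to the right and rows downward; lengths in m; the calibration is good to about 2 mm. A picture is of the moment at which its call begins. There is no depth.
- arm.job_done(): hands the job in, once; it reports no verdict.
The state is a dict: "time": time; "qpos": joint angles; "qd": joint speeds; "tau": joint torques, N m; "tool_pos": TCP position; "ee_rot": TCP orientation; "wrist_force": force on the tool from outside, world axes, zero at the start; "torque": the same for the moment, N m; "width": finger opening in m.
Only numpy, scipy, OpenCV 4.12 (cv2) and the standard library are available. Lean on these libraries where they do the work, as an engineer would, in place of code of your own. Each camera call takes 0.05 s, during which the arm holds its last target. There are 200 camera calls.

TASK

Slide the red lock knob on the white knock-out stand all the way to its end stop, so that its tongue clears the punch; then take the mallet and knock the sprung brass punch fully down with a brisk, well-centred blow (or several) of the mallet's face - not a slow push, and never with the fingers. Leave the lock at its end stop and stand the mallet back upright on its face, with the head wholly on the round blue mat, and let go of it. Do not shift or tip the bottle, jar, rack or beaker.

Things in the scene. Friction and masses are not known exactly. Their poses are not given: they have to be found in the camera images.
- stand: fixed stand; place and yaw vary. Origin: on the punch axis at table height; x to its rear, y to its left seen from the robot, z up. White base 170 (x) by 160 (y -75 to 85), 20 high; on it a black die block (radius 34, top z 65) with the brass punch above; at the front (x -60) a rail along y with the red lock. Nothing in front of the punch is higher than z 96.
- posts (a point): point midway between the tops of the stand's two rear guide posts, at (60, 0, 207) in the stand's frame. The posts are steel columns of radius 9 at x 60, y +-55, with dark caps of radius 13, 207 high; a white tie bar 26 (x) by 140 (y), top at z 50, joins their feet.
- lock (a joint): position of the red lock along the stand's +y, m: 0 = locked (tongue under the punch head), 0.045 = end stop (punch free). It stays where it is left; about 3 N moves it.
- lock_knob (a point): top centre of the red lock knob: an upright fin 14 thick along the stand's y (the sliding direction), 26 along its x, standing 36 above a small 30 by 32 carriage; top at height 95. At lock = 0 it lies at (-60, 0, 95) in the stand's frame.
- punch (a joint): how far the punch has been driven down, m: 0 = fully up, 0.022 = fully home (head meets the die block). Spring and stiff sleeve resist with 7 to 11 N, and it stays where it is driven. While the lock is shut it is blocked after about 8 mm.
- punch_top (a point): centre of the flat top of the brass punch head, a disc of radius 17 and 15 thick; 102 above the table when fully up, 80 when home.
- mallet: mallet, about 420 g, standing on its striking face with the handle level. Origin: centre of the lower (striking) face. z points up along the head, a cylinder of radius 25 and 90 high with white faces and dark steel middle. The orange handle points along the mallet's -x from the head to x = -142; it is 22 wide (y) and 26 high (z 37 to 63).
- mallet_grip (a point): good point to grip the handle: on its centre line, 65 from the head's axis and 50 above the striking face.
- mat: round blue mat, fixed, radius 70, 4 thick; origin at the centre of its underside.
- bottle: amber bottle, radius 29, 150 high, standing loose on the stand's +y side; origin at the centre of its underside.
- rack: green open rack box, loose, 100 (its x) by 60 (y) by 60 high, on the stand's -y side; origin at the centre of its underside.
- jar: clear closed jar, loose, radius 26, 75 high, near the stand's front corner on its -y side; origin at the centre of its underside.
- beaker: glass beaker, loose, rim radius 36, 95 high, beyond the mat (+x); origin at the centre of its underside.
Mind the look-alikes: they are no part of the job. Leave any green look-alike of the mallet alone.

How it is judged:
On the way, in this order (a step that is already met when the one before it is completed fails the run):
1. the lock is slid to within 4 mm of its end stop (value of joint lock above 0.041 m), for 0.2 s.
2. the mallet, centred on the punch within 20 mm, drives it down at more than 50 mm/s (velocity of joint punch above 0.05 m/s and contact force between mallet and stand above 1 N and horizontal distance between mallet and punch_top below 0.02 m and angle between mallet's own z axis and vertical below 0.35 rad).
At the end, for the whole second after the job is handed in: The lock is within 4 mm of its end stop and the punch within 3 mm of home; the mallet stands at rest and upright (within 0.1 rad) on its face, its head wholly on the mat (axis within 45 mm of the mat's centre); bottle, rack, jar and beaker are upright (0.15 rad) within 20 mm of where they began (value of joint lock above 0.041 m and value of joint punch above 0.019 m and horizontal distance between mallet and mat below 0.045 m and z of mallet in the frame of mat below 0.008 m and angle between mallet's own z axis and vertical below 0.1 rad and linear speed of mallet below 0.02 m/s and distance of each of bottle, rack, jar, beaker from where it was at the start of the episode below 0.02 m and angle between each of bottle, rack, jar, beaker's own z axis and vertical below 0.15 rad); the robot touches nothing.
It fails at once if the punch is driven while the fingers touch the stand (velocity of joint punch above 0.02 m/s and contact force between the fingers and stand above 2 N).
It fails at once if the bottle is shifted by 20 mm or tipped by 0.3 rad (distance of bottle from where it was at the start of the episode above 0.02 m or angle between bottle's own z axis and vertical above 0.3 rad).
It fails at once if the rack is shifted by 20 mm or tipped by 0.3 rad (distance of rack from where it was at the start of the episode above 0.02 m or angle between rack's own z axis and vertical above 0.3 rad).
It fails at once if the jar is shifted by 20 mm or tipped by 0.3 rad (distance of jar from where it was at the start of the episode above 0.02 m or angle between jar's own z axis and vertical above 0.3 rad).
It fails at once if the beaker is shifted by 20 mm or tipped by 0.3 rad (distance of beaker from where it was at the start of the episode above 0.02 m or angle between beaker's own z axis and vertical above 0.3 rad).
It also fails if it takes over 61 s, if anything falls off the work surface, if the arm or the gripper's body presses on something with over 40 N, if the wrist force passes 120 N, or if a joint passes its speed limit or range.

## Working session

There is one attempt and no reset: what is moved stays moved. The work goes in short steps, Python scripts to look and compute and a tool call to move; the robot and the scene stay as the last step left them, time stands still between calls to the robot, and variables do not carry over. Pictures are saved under pics/ and viewed, on a budget of 10 in all, crops included, one or two more only if the job needs it, and the job is handed in when it is done.

Besides the shell and the picture viewer there is one more tool, called after ">>>" as name(argument=value, ...), one argument or row to a line, values as JSON. send_rows: Moves the arm, as the interface text tells. Its arguments: {"type":"object","properties":{"increments":{"type":"array"},"grip":{"type":"number"}},"required":["increments"]}

```bash
mkdir -p pics; ls; cat > h.py <<'E'
import numpy as np, cv2, pickle
def grab(arm,name,fn):
    c=arm.read_camera(name); cv2.imwrite(f'pics/{fn}.png',c['img'][:,:,::-1]); pickle.dump(c,open(f'{fn}.pkl','wb')); return c
def load(fn): return pickle.load(open(f'{fn}.pkl','rb'))
def proj(c,P):
    P=np.atleast_2d(P).astype(float); p=(c['world_to_cam']@np.c_[P,np.ones(len(P))].T).T
    s=np.c_[p[:,0],-p[:,1]]/-p[:,2:3]; r2=(s**2).sum(1,keepdims=True); s=s*(1+c['k1']*r2)
    return s*[c['fx'],c['fy']]+[c['cx'],c['cy']]
def ray(c,u,v):
    d=np.array([(u-c['cx'])/c['fx'],(v-c['cy'])/c['fy']]); s=d.copy()
    for _ in range(30): s=d/(1+c['k1']*(s@s))
    M=np.linalg.inv(c['world_to_cam']); return M[:3,3],M[:3,:3]@np.array([s[0],-s[1],-1])
def atz(c,u,v,z):
    o,d=ray(c,u,v); return o+d*(z-o[2])/d[2]
E
python3 - <<'E'
from plant import arm
from h import *
for n in ('scene','top'):
    c=grab(arm,n,n+'0'); M=np.linalg.inv(c['world_to_cam']); print(n,M.round(3).tolist(),c['fx'],c['k1'])
o=arm.get_obs(); print(o['time'],o['tool_pos'],o['ee_rot'],o['width'])
E
```

```text
pics
scene [[0.117, -0.814, 0.569, 1.157], [0.993, 0.104, -0.056, -0.064], [-0.014, 0.572, 0.82, 0.956], [0.0, 0.0, 0.0, 1.0]] 416.0577673735285 -0.10659282071990676
top [[-0.016, 0.988, -0.157, 0.41], [-1.0, -0.017, -0.002, 0.008], [-0.004, 0.157, 0.988, 1.193], [0.0, 0.0, 0.0, 1.0]] 488.2918797947944 -0.16763903932017232
0.1 [ 0.19151733 -0.64688736  0.24954986] [[ 9.58853072e-01  2.83902366e-01 -4.81813854e-04]
 [ 2.83902764e-01 -9.58852117e-01  1.35567619e-03]
 [-7.71085568e-05 -1.43668256e-03 -9.99998965e-01]] 0.08563390530492448
```

View pics/scene0.png

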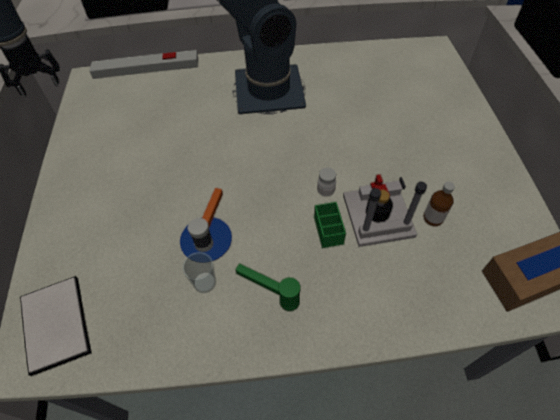

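View pics/top0.png

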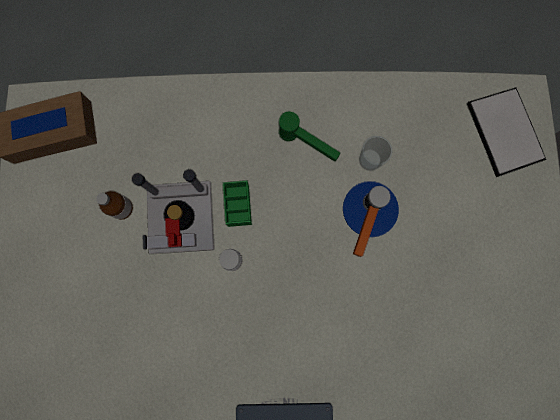

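The scene picture shows the stand at about (380,210), the mallet on the mat at (200,235) and the green look-alike at (285,290). In the top picture the stand is at (178,215), the mallet head at (379,197) with its handle end at (360,254), and the mat at (371,209).

```bash
python3 - <<'E'
from h import *
t,s=load('top0'),load('scene0')
def crop(c,x,y,w,h): return cv2.resize(c['img'][y:y+h,x:x+w,::-1],(400,300),interpolation=cv2.INTER_CUBIC)
a=np.vstack([np.hstack([crop(t,110,160,120,90+10)[:300],crop(t,320,130,120,100)][:2] if 0 else [crop(t,100,165,120,90),crop(t,320,175,120,90)]),np.hstack([crop(s,310,160,120,90),crop(s,160,170,120,90)])])
a=np.clip(a*1.5,0,255).astype(np.uint8)
cv2.imwrite('pics/zoom0.png',a)
for n,c in(('top',t),('scene',s)):
    h=cv2.cvtColor(c['img'],cv2.COLOR_RGB2HSV)
    for k,lo,hi in(('orange',(5,150,80),(14,255,255)),('blue',(100,120,50),(130,255,255)),('red',(0,180,60),(4,255,255)),('green',(50,80,30),(85,255,255)),('brass',(15,90,60),(30,255,255))):
        m=cv2.inRange(h,lo,hi); q,l,st,ce=cv2.connectedComponentsWithStats(m)
        print(n,k,[(st[i].tolist(),ce[i].round(1).tolist()) for i in range(1,q) if st[i,4]>25])
E
```

```text
top orange [([355, 206, 23, 50, 417], [365.8, 230.9])]
top blue [([11, 107, 56, 33, 1024], [38.2, 123.1]), ([343, 182, 56, 55, 1604], [368.7, 209.8])]
top red [([166, 218, 15, 29, 258], [172.6, 231.5])]
top green [([279, 111, 61, 50, 848], [303.3, 133.9]), ([223, 180, 29, 47, 1087], [236.7, 202.8])]
top brass [([0, 93, 86, 63, 1282], [41.2, 124.1]), ([167, 205, 15, 14, 163], [174.0, 211.6])]
scene orange [([203, 188, 19, 35, 236], [211.8, 204.1])]
scene blue [([204, 218, 27, 42, 664], [218.8, 238.5]), ([180, 227, 19, 29, 288], [187.3, 243.2]), ([517, 246, 43, 34, 800], [540.5, 263.1])]
scene red [([163, 53, 12, 6, 46], [168.7, 55.2]), ([371, 183, 16, 7, 53], [378.5, 186.0])]
scene green [([315, 202, 31, 46, 1053], [329.3, 224.4]), ([236, 264, 64, 47, 1049], [274.9, 286.4])]
scene brass [([380, 190, 9, 12, 83], [383.8, 195.7]), ([493, 233, 67, 67, 1057], [527.8, 267.7])]
```

View pics/zoom0.png

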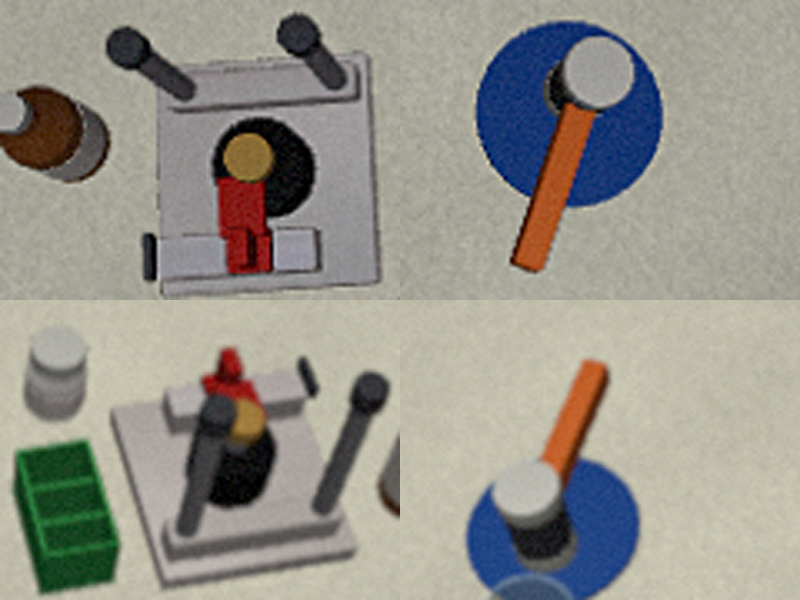

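The zoom shows four things clearly: the brass disc at top px (174.4,212.1), the post caps at (138.4,179.1) and (189.7,175.5), the mallet's top face at (379.4,196.9), and its handle end at (358.2,255.1).

```bash
python3 - <<'E'
from h import *
from scipy.optimize import least_squares
t,s=load('top0'),load('scene0')
for n,c,u,v,z in [('punch',t,174.4,212.1,.102),('punch_s',s,382.9,196.6,.102),('postL',t,138.4,179.1,.207),('postR',t,189.7,175.5,.207),('postR_s',s,376.3,194.2,.207),('postL_s',s,421,187.6,.207),('FL',t,148,252.9,.02),('FR',t,214.3,249.3,.02),('RR',t,211.3,180.9,.02),('knob',t,172.4,236.5,.095),('knob_s',s,378.5,183+83*0,.095),('mal',t,379.4,196.9,.094),('mal_s',s,198.4,227,.094),('hend',t,358.2,255.1,.067),('hor_c',t,365.8,230.9,.067),('mat',t,371,209.2,.004),('bottle',t,108,198,.1),('jar',t,230,259,.075),('beaker',t,376,150,.05),('rackc',t,237,203,.04)]:
    print(n,atz(c,u,v,z).round(4)[:2])
# stand fit
L=[(t,174.4,212.1,(0,0,.102)),(t,138.4,179.1,(.06,.055,.207)),(t,189.7,175.5,(.06,-.055,.207)),(s,376.3,194.2,(.06,-.055,.207)),(s,421,187.6,(.06,.055,.207)),(t,148,252.9,(-.085,.085,.02)),(t,214.3,249.3,(-.085,-.075,.02)),(t,211.3,180.9,(.085,-.075,.02)),(s,382.9,196.6,(0,0,.102))]
def W(x,p): c,q=np.cos(x[2]),np.sin(x[2]); return [x[0]+c*p[0]-q*p[1],x[1]+q*p[0]+c*p[1],p[2]]
f=lambda x:np.concatenate([proj(c,W(x,p))[0]-[u,v] for c,u,v,p in L])
r=least_squares(f,[.5,.2,0]); print(r.x,np.degrees(r.x[2]),r.fun.round(1))
for p in [(-.06,0,.095),(-.06,.045,.095)]: print(W(r.x,p),proj(t,W(r.x,p)),proj(s,W(r.x,p)))
L=[(t,379.4,196.9,(0,0,.094)),(s,198.4,227,(0,0,.094)),(t,358.2,255.1,(-.142,0,.067))]
r=least_squares(f,[.6,-.2,0]); print(r.x,np.degrees(r.x[2]),r.fun.round(1), W(r.x,(-.065,0,.054)))
E
```

```text
punch [0.5677 0.2406]
punch_s [0.5762 0.2435]
postL [0.6235 0.2962]
postR [0.6288 0.1873]
postR_s [0.6393 0.1926]
postL_s [0.6341 0.2988]
FL [0.4804 0.3221]
FR [0.4875 0.1596]
RR [0.6556 0.1675]
knob [0.5127 0.2459]
knob_s [0.5272 0.2456]
mal [ 0.5962 -0.2288]
mal_s [ 0.603  -0.2235]
hend [ 0.4653 -0.1787]
hor_c [ 0.5211 -0.1986]
mat [ 0.5809 -0.2255]
bottle [0.6034 0.399 ]
jar [0.4612 0.1165]
beaker [ 0.7195 -0.2361]
rackc [0.5962 0.1026]
[0.5699592  0.24104591 0.04589092] 2.629356016671072 [-0.2 -1.  -1.1 -1.8 -0.7 -1.7 -2.4 -2.3 -0.9 -2.3  0.  -0.3 -1.1 -0.4
 -1.  -1.1 -1.5 -1.9]
[np.float64(0.5100223718142226), np.float64(0.23829342178414895), 0.095] [[175.70202282 237.64967578]] [[374.22546121 178.16286383]]
[np.float64(0.5079580051904823), np.float64(0.28324604562795574), 0.095] [[156.28808593 238.77307846]] [[390.47379912 175.90080297]]
[ 0.59878064 -0.22650792 -0.34415709] -19.71874898087237 [-1.  -1.1 -1.2 -1.3 -0.   0.1] [np.float64(0.5375922265664898), np.float64(-0.20457670762707952), 0.054]
```

>>> send_rows(
  increments=[
    [[30,35,0],-2],
    [[65,70,0],-4],
    [[100,105,0],-6],
    [[135,140,0],-8],
    [[170,175,0],-10],
    [[205,210,0],-12],
    [[240,245,0],-14],
    [[270,280,0],-14],
  ],
  grip=0,
)

```text
time: 0.9
tool_pos: [0.4632, -0.3652, 0.25]
ee_rot: [[0.999, 0.043, -0.0], [0.043, -0.999, 0.0], [0.0, -0.0, -1.0]]
wrist_force: [0.3, -0.1, 0.2]
width: 0.0855
```

>>> send_rows(
  increments=[
    [[5,48,0],0],
    [[10,96,0],0],
    [[15,144,0],0],
    [[20,192,0],0],
    [[25,240,0],0],
    [[30,288,0],0],
    [[35,336,0],0],
    [[40,384,0],0],
  ],
)

```text
time: 1.7
tool_pos: [0.5013, 0.0187, 0.2502]
ee_rot: [[0.999, 0.043, -0.0], [0.043, -0.999, -0.0], [-0.0, 0.0, -1.0]]
wrist_force: [1.2, -0.3, 0.4]
width: 0.0852
```

>>> send_rows(
  increments=[
    [[2,45,0],0],
    [[4,90,0],0],
    [[6,135,0],0],
    [[8,180,-20],0],
    [[9,215,-50],0],
    [[9,226,-80],0],
    [[9,226,-105],0],
    [[9,226,-115],0],
  ],
)

```text
time: 2.5
tool_pos: [0.5091, 0.2426, 0.1327]
ee_rot: [[0.999, 0.045, -0.004], [0.045, -0.999, -0.002], [-0.004, 0.002, -1.0]]
wrist_force: [0.6, -1.2, 0.2]
width: 0.0856
```

```bash
python3 - <<'E'
from plant import arm
from h import *
c=grab(arm,'scene','s1');t=grab(arm,'top','t1'); o=arm.get_obs(); print(o['tool_pos'],o['wrist_force'])
f=lambda c,x,y:cv2.resize(c['img'][y:y+120,x:x+120,::-1],(400,400),interpolation=cv2.INTER_CUBIC)
cv2.imwrite('pics/z1.png',np.clip(np.hstack([f(c,320,120),f(t,110,160)])*1.5,0,255).astype(np.uint8))
E
```

```text
[0.50992888 0.24201015 0.13406318] [-0.00706165 -0.40347758  0.67623417]
```

View pics/z1.png

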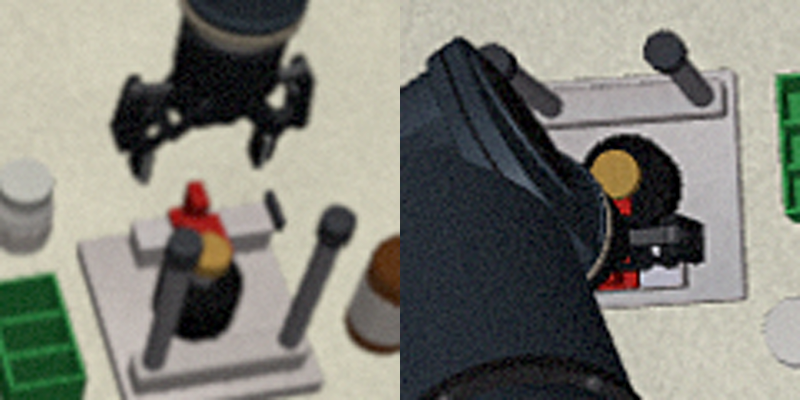

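The fingers straddle the red knob: in the zoom the tips are at (140,175) and (260,160), with the knob at (195,190). I'll descend, grip and slide.

>>> send_rows(
  increments=[
    [[0,0,-20],0],
    [[0,0,-40],0],
    [[0,0,-47],0],
    [[0,0,-47],0],
    [[0,0,-47],0],
    [[0,0,-47],0],
    [[0,0,-47],0],
    [[0,0,-47],0],
  ],
)

```text
time: 3.4
tool_pos: [0.5108, 0.2428, 0.0888]
ee_rot: [[0.999, 0.043, 0.001], [0.043, -0.999, 0.0], [0.001, -0.0, -1.0]]
wrist_force: [-0.5, 0.2, -0.2]
width: 0.0851
```

>>> send_rows(
  increments=[
    [[0,0,0],0],
    [[0,0,0],0],
    [[0,0,0],0],
    [[0,0,0],0],
    [[0,0,0],0],
    [[0,0,0],0],
    [[0,0,0],0],
    [[0,0,0],0],
  ],
  grip=255,
)

```text
time: 4.2
tool_pos: [0.5108, 0.2435, 0.0889]
ee_rot: [[0.999, 0.044, 0.001], [0.044, -0.999, 0.001], [0.001, -0.001, -1.0]]
wrist_force: [-2.5, 2.1, 7.1]
width: 0.0276
```

>>> send_rows(
  increments=[
    [[0,6,0],0],
    [[-1,12,0],0],
    [[-1,18,0],0],
    [[-1,24,0],0],
    [[-1,28,0],0],
    [[-2,32,0],0],
    [[-2,36,0],0],
    [[-2,36,0],0],
  ],
)

```text
time: 5.0
tool_pos: [0.509, 0.2791, 0.0889]
ee_rot: [[0.999, 0.044, 0.001], [0.044, -0.999, 0.0], [0.001, -0.0, -1.0]]
wrist_force: [-1.7, -0.0, 6.0]
width: 0.0273
```

>>> send_rows(
  increments=[
    [[0,3,0],0],
    [[0,6,0],0],
    [[0,9,0],0],
    [[0,12,0],0],
    [[0,12,0],0],
    [[0,12,0],0],
    [[0,12,0],0],
    [[0,12,0],0],
  ],
)

```text
time: 5.8
tool_pos: [0.5088, 0.2852, 0.0887]
ee_rot: [[0.999, 0.039, -0.001], [0.039, -0.999, -0.007], [-0.002, 0.007, -1.0]]
wrist_force: [-2.2, -16.6, 14.8]
width: 0.0276
```

```bash
python3 - <<'E'
from plant import arm
from h import *
c=grab(arm,'scene','s2');t=grab(arm,'top','t2'); o=arm.get_obs(); print(o['tool_pos'],o['wrist_force'],o['width'])
f=lambda c,x,y:cv2.resize(c['img'][y:y+120,x:x+120,::-1],(400,400),interpolation=cv2.INTER_CUBIC)
cv2.imwrite('pics/z2.png',np.clip(np.hstack([f(c,320,120),f(t,110,160)])*1.5,0,255).astype(np.uint8))
E
```

```text
[0.50874972 0.2852077  0.08868433] [ -2.04928175 -15.64419254  15.14518711] 0.027652353007103628
```

View pics/z2.png

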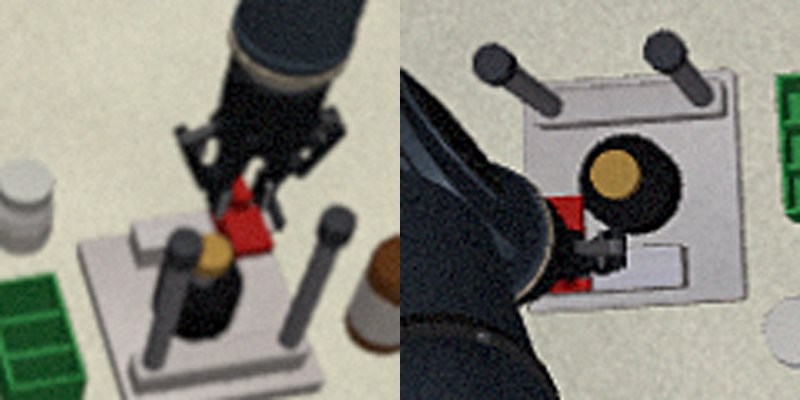

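The lock is at its end stop: 16 N of resistance, the carriage has moved about 43 mm, and the tongue is clear of the brass disc. I'll release, rise and go to the mallet.

>>> send_rows(
  increments=[
    [[0,0,0],0],
    [[0,0,0],0],
    [[0,0,0],0],
    [[0,-3,0],0],
    [[0,-6,0],0],
    [[0,-6,30],0],
    [[0,-6,70],0],
    [[0,-6,110],0],
  ],
  grip=0,
)

```text
time: 6.7
tool_pos: [0.5082, 0.2843, 0.1992]
ee_rot: [[0.999, 0.043, -0.001], [0.043, -0.999, -0.001], [-0.001, 0.001, -1.0]]
wrist_force: [0.5, 0.1, -0.4]
width: 0.0852
```

```bash
python3 - <<'E'
from plant import arm
from h import *
o=arm.get_obs(); print(o['tool_pos'],o['wrist_force'],o['width'])
E
```

```text
[0.50824436 0.28429424 0.19918585] [ 0.53732698  0.07604588 -0.42444831] 0.08517918582246153
```

>>> send_rows(
  increments=[
    [[0,-45,5],0],
    [[0,-90,5],0],
    [[0,-135,5],-3],
    [[0,-180,5],-6],
    [[5,-225,5],-10],
    [[10,-270,5],-14],
    [[15,-315,5],-18],
    [[20,-360,5],-22],
  ],
)

```text
time: 7.5
tool_pos: [0.5284, -0.0772, 0.2034]
ee_rot: [[0.942, -0.337, 0.0], [-0.337, -0.942, 0.0], [0.0, -0.0, -1.0]]
wrist_force: [1.3, -0.2, 0.4]
width: 0.0849
```

>>> send_rows(
  increments=[
    [[3,-45,0],0],
    [[6,-90,0],0],
    [[9,-120,-10],0],
    [[9,-129,-40],0],
    [[9,-129,-70],0],
    [[9,-129,-85],0],
    [[9,-129,-85],0],
    [[9,-129,-85],0],
  ],
)

```text
time: 8.3
tool_pos: [0.5377, -0.2043, 0.1186]
ee_rot: [[0.943, -0.334, -0.0], [-0.334, -0.943, 0.0], [-0.0, -0.0, -1.0]]
wrist_force: [0.1, 0.0, 1.1]
width: 0.0855
```

```bash
python3 - <<'E'
from plant import arm
from h import *
c=grab(arm,'scene','s3');t=grab(arm,'top','t3'); o=arm.get_obs(); print(o['tool_pos'],o['ee_rot'][:,0],o['wrist_force'],o['width'])
f=lambda c,x,y:cv2.resize(c['img'][y:y+120,x:x+120,::-1],(400,400),interpolation=cv2.INTER_CUBIC)
cv2.imwrite('pics/z3.png',np.clip(np.hstack([f(c,150,150),f(c,320,120)])*1.5,0,255).astype(np.uint8))
for k in ((-.049,0,-.08),):pass
E
```

```text
[ 0.53825526 -0.20442763  0.11942857] [ 0.94263666 -0.33381554  0.00181945] [ 0.26015699 -0.54577648  0.00793411] 0.08571897203571369
```

View pics/z3.png

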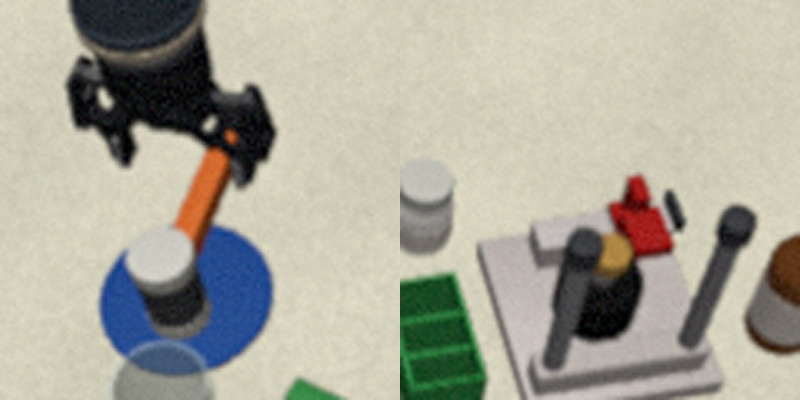

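The lock knob is at scene px (391,175.5), against a prediction of (390.5,175.9) at the end stop. The fingers straddle the orange handle.

>>> send_rows(
  increments=[
    [[0,0,-20],0],
    [[0,0,-40],0],
    [[0,0,-55],0],
    [[0,0,-62],0],
    [[0,0,-62],0],
    [[0,0,-62],0],
    [[0,0,-62],0],
    [[0,0,-62],0],
  ],
)

```text
time: 9.2
tool_pos: [0.538, -0.2044, 0.0571]
ee_rot: [[0.943, -0.334, 0.001], [-0.334, -0.943, -0.0], [0.001, -0.0, -1.0]]
wrist_force: [0.7, 0.1, 0.2]
width: 0.0857
```

>>> send_rows(
  increments=[
    [[0,0,0],0],
    [[0,0,0],0],
    [[0,0,0],0],
    [[0,0,0],0],
    [[0,0,0],0],
    [[0,0,0],0],
    [[0,0,0],0],
    [[0,0,0],0],
  ],
  grip=255,
)

```text
time: 10.0
tool_pos: [0.5375, -0.2044, 0.0563]
ee_rot: [[0.942, -0.334, -0.0], [-0.334, -0.942, -0.0], [-0.0, 0.0, -1.0]]
wrist_force: [-1.2, -1.2, 2.7]
width: 0.0209
```

>>> send_rows(
  increments=[
    [[0,0,5],0],
    [[0,0,15],0],
    [[0,0,30],0],
    [[0,0,50],0],
    [[0,0,75],0],
    [[0,0,105],0],
    [[0,0,130],0],
    [[0,0,140],0],
  ],
)

```text
time: 10.8
tool_pos: [0.5384, -0.2044, 0.1991]
ee_rot: [[0.943, -0.334, 0.003], [-0.334, -0.943, -0.001], [0.003, -0.0, -1.0]]
wrist_force: [0.4, -1.3, -4.3]
width: 0.0213
```

```bash
python3 - <<'E'
from plant import arm
from h import *
c=grab(arm,'scene','s4');t=grab(arm,'top','t4'); o=arm.get_obs(); print(o['tool_pos'],o['ee_rot'][:,0],o['wrist_force'],o['torque'],o['width'])
f=lambda c,x,y:cv2.resize(c['img'][y:y+120,x:x+120,::-1],(400,400),interpolation=cv2.INTER_CUBIC)
cv2.imwrite('pics/z4.png',np.clip(np.hstack([f(c,140,140),f(t,330,130)])*1.5,0,255).astype(np.uint8))
E
```

```text
[ 0.53808435 -0.20429945  0.19762524] [ 0.94259892 -0.33391823  0.00242627] [ 0.30300564 -0.26020983 -5.01436417] [0.02754388 0.25218306 0.01117113] 0.021114804743610806
```

View pics/z4.png

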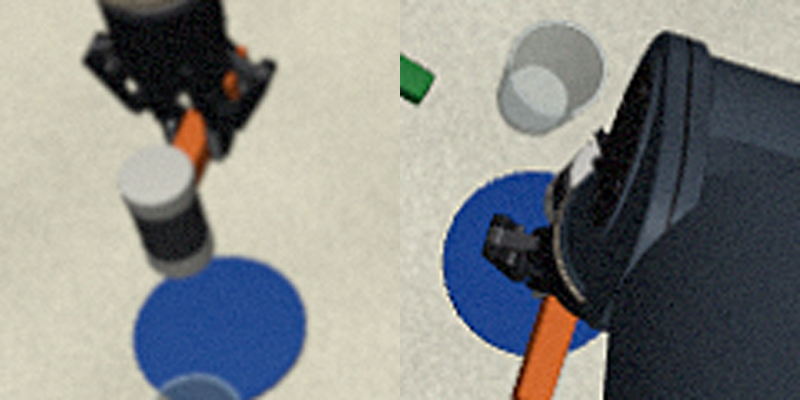

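The mallet is held about level, and the mat is empty apart from the shadow. I'll carry it over to the punch, turning +45°.

>>> send_rows(
  increments=[
    [[0,10,0],0],
    [[0,30,0],3],
    [[-2,60,0],7],
    [[-5,100,0],12],
    [[-8,140,0],17],
    [[-11,180,0],22],
    [[-14,220,0],27],
    [[-17,260,0],32],
  ],
)

```text
time: 11.7
tool_pos: [0.5189, 0.0593, 0.1953]
ee_rot: [[0.975, 0.224, -0.002], [0.224, -0.975, 0.0], [-0.002, -0.001, -1.0]]
wrist_force: [0.6, -0.1, -4.4]
width: 0.0207
```

>>> send_rows(
  increments=[
    [[-3,40,0],4],
    [[-5,75,0],8],
    [[-7,105,0],11],
    [[-8,130,0],12],
    [[-9,148,0],13],
    [[-10,156,0],13],
    [[-10,159,0],13],
    [[-10,159,0],13],
  ],
)

```text
time: 12.5
tool_pos: [0.5105, 0.2141, 0.196]
ee_rot: [[0.903, 0.43, -0.001], [0.43, -0.903, -0.001], [-0.001, 0.0, -1.0]]
wrist_force: [-0.1, -0.3, -5.1]
width: 0.0209
```

```bash
python3 - <<'E'
from plant import arm
from h import *
c=grab(arm,'scene','s5');t=grab(arm,'top','t5'); o=arm.get_obs(); p=o['tool_pos'];x=o['ee_rot'][:,0]; print(p,x,o['wrist_force'],o['width'])
hd=p+.0647*x; print('head',hd)
f=lambda c,x,y:cv2.resize(c['img'][y:y+120,x:x+120,::-1],(400,400),interpolation=cv2.INTER_CUBIC)
a=np.clip(np.hstack([f(c,320,110),f(t,110,130)])*1.5,0,255).astype(np.uint8).copy()
for z in (-.0525,.0375):
    for cc,ox,oy,k in((c,320,110,0),(t,110,130,400)):
        th=np.linspace(0,6.28,40); q=np.array([[hd[0]+.025*np.cos(w),hd[1]+.025*np.sin(w),p[2]+z] for w in th])
        q=((proj(cc,q)-[ox,oy]+.5)*3.333+[k,0]); cv2.polylines(a,[q.astype(int)],True,(0,0,255) if z<0 else (255,0,0),1)
cv2.imwrite('pics/z5.png',a)
E
```

```text
[0.51080098 0.21331298 0.19619206] [ 9.03439652e-01  4.28715001e-01 -4.92502642e-04] [-0.70098122 -0.24655212 -4.65717489] 0.021186228050295644
head [0.56925352 0.24105084 0.1961602 ]
```

View pics/z5.png

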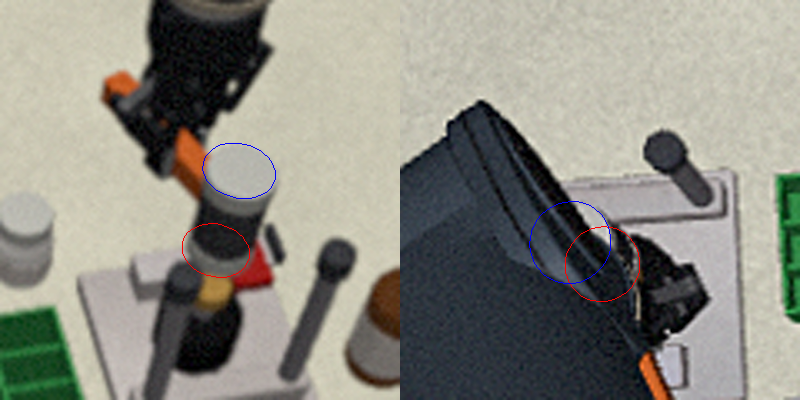

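The overlay agrees with the head to about 1.5 px, the same bias the scene camera shows elsewhere. The head is centred over the punch, so I'll strike.

>>> send_rows(
  increments=[
    [[0,0,-12],0],
    [[0,0,-38],0],
    [[0,0,-64],0],
    [[0,0,-64],0],
    [[0,0,-64],0],
    [[0,0,-64],0],
    [[0,0,-64],0],
    [[0,0,-64],0],
  ],
)

```text
time: 13.4
tool_pos: [0.5108, 0.2148, 0.1329]
ee_rot: [[0.903, 0.43, 0.001], [0.43, -0.903, 0.0], [0.001, -0.0, -1.0]]
wrist_force: [0.6, 0.6, -4.5]
width: 0.0209
```

```bash
python3 - <<'E'
from plant import arm
o=arm.get_obs(); print(o['tool_pos'],o['ee_rot'][:,2],o['wrist_force'],o['torque'],o['width'])
E
```

```text
[0.51078158 0.21484526 0.13288337] [ 7.78848485e-04  3.86069254e-04 -9.99999622e-01] [ 0.57925427  0.55792723 -4.54586755] [-0.14088523  0.24577929 -0.02850189] 0.020941930806773687
```

>>> send_rows(
  increments=[
    [[0,0,15],0],
    [[0,0,45],0],
    [[0,0,50],0],
    [[0,0,35],0],
    [[0,0,15],0],
    [[0,0,-4],0],
    [[0,0,-4],0],
    [[0,0,-4],0],
  ],
)

```text
time: 14.2
tool_pos: [0.5105, 0.2148, 0.1281]
ee_rot: [[0.903, 0.43, -0.0], [0.43, -0.903, -0.0], [-0.0, -0.0, -1.0]]
wrist_force: [-0.1, -0.0, -4.2]
width: 0.0212
```

```bash
python3 - <<'E'
from plant import arm
from h import *
c=grab(arm,'scene','s6'); o=arm.get_obs(); p=o['tool_pos'];x=o['ee_rot'][:,0]; print(p,x,o['wrist_force'],o['torque'],o['width'])
hd=p+.0647*x
a=cv2.resize(c['img'][120:240,310:450,::-1],(700,600),interpolation=cv2.INTER_CUBIC)
a=np.clip(a*1.5,0,255).astype(np.uint8).copy()
for z in (-.0525,.0375):
    q=np.array([[hd[0]+.025*np.cos(w),hd[1]+.025*np.sin(w),p[2]+z] for w in np.linspace(0,6.28,40)])
    q=(proj(c,q)-[310,120]+.5)*5; cv2.polylines(a,[q.astype(int)],True,(255,0,0),1)
cv2.imwrite('pics/z6.png',a)
E
```

```text
[0.5106522  0.21486446 0.12844167] [9.02626425e-01 4.30424816e-01 1.21308265e-04] [-0.08817661 -0.49920105 -4.72363691] [-0.18073111  0.15848446 -0.02060091] 0.02115244376371505
```

View pics/z6.png

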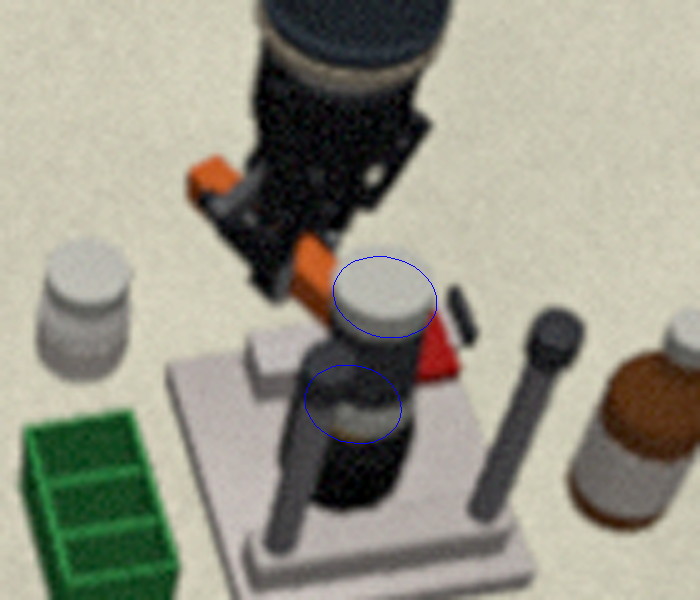

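>>> send_rows(
  increments=[
    [[0,0,15],0],
    [[0,0,40],0],
    [[0,0,60],0],
    [[0,0,68],0],
    [[0,0,68],0],
    [[0,0,68],0],
    [[0,0,68],0],
    [[0,0,68],0],
  ],
)

```text
time: 15.05
tool_pos: [0.5102, 0.2146, 0.1953]
ee_rot: [[0.903, 0.43, -0.002], [0.43, -0.903, -0.001], [-0.002, -0.0, -1.0]]
wrist_force: [-0.0, 0.2, -4.9]
width: 0.021
```

```bash
python3 - <<'E'
from plant import arm
from h import *
c=grab(arm,'scene','s7');grab(arm,'top','t7'); o=arm.get_obs(); print(o['tool_pos'],o['wrist_force'],o['torque'])
for n in('scene0','s2','s3','s7','t7'):
    q=load(n); h=cv2.cvtColor(q['img'],cv2.COLOR_RGB2HSV); m=cv2.inRange(h,(15,90,60),(30,255,255))
    if n[0]=='s': m[:,450:]=0
    k,l,st,ce=cv2.connectedComponentsWithStats(m); print(n,[(st[i].tolist(),ce[i].round(1).tolist()) for i in range(1,k) if st[i,4]>15])
R=np.array([.57,.241])
for z in(.102,.091,.08): print(z,proj(load('s7'),[[*R,z]]))
f=lambda c,x,y:cv2.resize(c['img'][y:y+100,x:x+100,::-1],(400,600)if 0 else (400,400),interpolation=cv2.INTER_CUBIC)
cv2.imwrite('pics/z7.png',np.clip(np.hstack([f(load('s3'),340,140),f(c,340,140)])*1.5,0,255).astype(np.uint8))
E
```

```text
[0.51036198 0.21466627 0.19566086] [ 0.78925538  0.34947385 -4.47016678] [-0.04237308  0.19990613 -0.00802913]
scene0 [([380, 190, 9, 12, 83], [383.8, 195.7])]
s2 [([380, 190, 10, 13, 95], [384.1, 195.9])]
s3 [([380, 190, 10, 13, 98], [384.0, 195.8])]
s7 [([377, 195, 11, 12, 96], [382.2, 200.8])]
t7 [([0, 92, 85, 65, 1165], [44.2, 124.4]), ([60, 95, 5, 7, 16], [62.1, 97.8]), ([6, 111, 6, 6, 18], [8.2, 113.2]), ([179, 208, 5, 7, 25], [180.8, 211.0])]
0.102 [[381.34339568 194.74031691]]
0.091 [[380.59223856 197.26175027]]
0.08 [[379.85277175 199.74125171]]
```

View pics/z7.png

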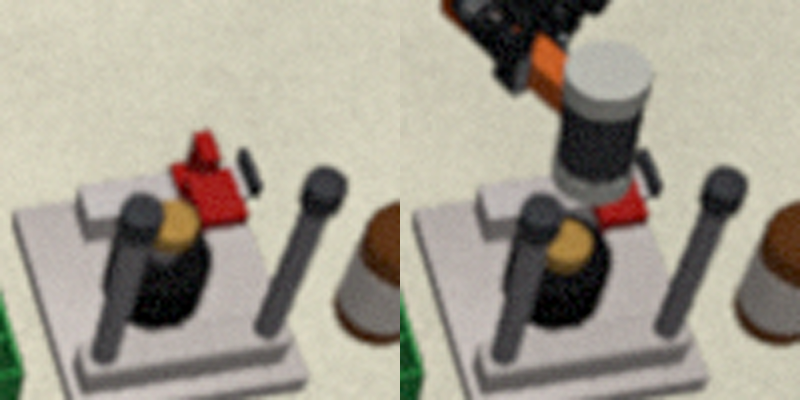

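The brass top has dropped 5.0 px in the scene view, which is the 5.0 px predicted for the full 22 mm. I'll give one more brisk blow, slightly deeper, to make sure, and read the force.

>>> send_rows(
  increments=[
    [[0,0,-15],0],
    [[0,0,-40],0],
    [[0,0,-65],0],
    [[0,0,-73],0],
    [[0,0,-73],0],
    [[0,0,-73],0],
    [[0,0,-73],0],
    [[0,0,-73],0],
  ],
)

```text
time: 15.95
tool_pos: [0.5109, 0.2149, 0.1235]
ee_rot: [[0.903, 0.43, 0.001], [0.43, -0.903, 0.0], [0.001, -0.0, -1.0]]
wrist_force: [0.8, -0.2, -5.3]
width: 0.0211
```

```bash
python3 - <<'E'
from plant import arm
o=arm.get_obs(); print(o['tool_pos'],o['wrist_force'],o['torque'])
E
```

```text
[0.51090329 0.21490354 0.12349176] [ 0.83049117 -0.17129728 -5.34818077] [-0.09748838  0.26537499  0.03918449]
```

>>> send_rows(
  increments=[
    [[0,0,15],0],
    [[0,0,40],0],
    [[0,0,60],0],
    [[0,0,73],0],
    [[0,0,73],0],
    [[0,0,73],0],
    [[0,0,73],0],
    [[0,0,73],0],
  ],
)

```text
time: 16.75
tool_pos: [0.5102, 0.2146, 0.1954]
ee_rot: [[0.903, 0.43, -0.001], [0.43, -0.903, -0.001], [-0.002, -0.0, -1.0]]
wrist_force: [-0.2, 0.0, -4.2]
width: 0.0212
```

```bash
python3 - <<'E'
from plant import arm
from h import *
c=grab(arm,'scene','s8'); o=arm.get_obs(); print(o['tool_pos'],o['wrist_force'],o['torque'])
for n in('s3','s7','s8'):
    q=load(n); h=cv2.cvtColor(q['img'],cv2.COLOR_RGB2HSV); m=cv2.inRange(h,(15,90,60),(30,255,255)); m[:,450:]=0
    k,l,st,ce=cv2.connectedComponentsWithStats(m); print(n,[(st[i].tolist(),ce[i].round(1).tolist()) for i in range(1,k) if st[i,4]>15])
E
```

```text
[0.51025121 0.21462264 0.19549222] [ 0.12414293 -0.06244673 -4.35569061] [-0.07746317  0.21232509 -0.00913273]
s3 [([380, 190, 10, 13, 98], [384.0, 195.8])]
s7 [([377, 195, 11, 12, 96], [382.2, 200.8])]
s8 [([377, 195, 11, 12, 97], [382.2, 200.8])]
```

The punch is unchanged after a deeper blow: the mallet just slips slightly in the grip against the stop, so the punch is home. I'll carry the mallet back to the mat.

>>> send_rows(
  increments=[
    [[0,-10,0],0],
    [[0,-30,0],-3],
    [[0,-60,0],-7],
    [[0,-100,0],-12],
    [[0,-140,0],-17],
    [[0,-180,0],-22],
    [[0,-220,0],-27],
    [[0,-260,0],-32],
  ],
)

```text
time: 17.6
tool_pos: [0.5095, -0.0488, 0.1965]
ee_rot: [[0.993, -0.121, -0.0], [-0.121, -0.993, -0.001], [0.0, 0.001, -1.0]]
wrist_force: [1.5, -0.1, -4.2]
width: 0.0212
```

>>> send_rows(
  increments=[
    [[0,-40,0],-4],
    [[0,-75,0],-8],
    [[1,-105,0],-11],
    [[2,-130,0],-13],
    [[2,-147,0],-13],
    [[2,-154,0],-13],
    [[2,-156,0],-13],
    [[2,-156,0],-13],
  ],
)

```text
time: 18.4
tool_pos: [0.5122, -0.201, 0.1962]
ee_rot: [[0.942, -0.335, -0.0], [-0.335, -0.942, 0.0], [-0.0, -0.0, -1.0]]
wrist_force: [0.9, 0.9, -4.3]
width: 0.0211
```

>>> send_rows(
  increments=[
    [[0,0,-15],0],
    [[0,0,-35],0],
    [[0,0,-60],0],
    [[0,0,-85],0],
    [[0,0,-105],0],
    [[0,0,-120],0],
    [[0,0,-127],0],
    [[0,0,-127],0],
  ],
)

```text
time: 19.2
tool_pos: [0.5124, -0.2002, 0.0687]
ee_rot: [[0.943, -0.333, -0.001], [-0.333, -0.943, 0.001], [-0.002, -0.0, -1.0]]
wrist_force: [-0.0, -0.2, -5.1]
width: 0.0212
```

```bash
python3 - <<'E'
from plant import arm
from h import *
c=grab(arm,'scene','s9'); o=arm.get_obs(); p=o['tool_pos'];x=o['ee_rot'][:,0]; print(p,x,o['wrist_force'],o['torque'],o['width'])
a=cv2.resize(c['img'][150:270,140:280,::-1],(700,600),interpolation=cv2.INTER_CUBIC)
cv2.imwrite('pics/z9.png',np.clip(a*1.5,0,255).astype(np.uint8))
E
```

```text
[ 0.51277403 -0.20063214  0.06941437] [ 9.42819999e-01 -3.33302235e-01 -2.62445111e-04] [-0.47440393 -0.75419317 -3.3171045 ] [ 0.09356107  0.25365316 -0.00674003] 0.02088480018128041
```

View pics/z9.png

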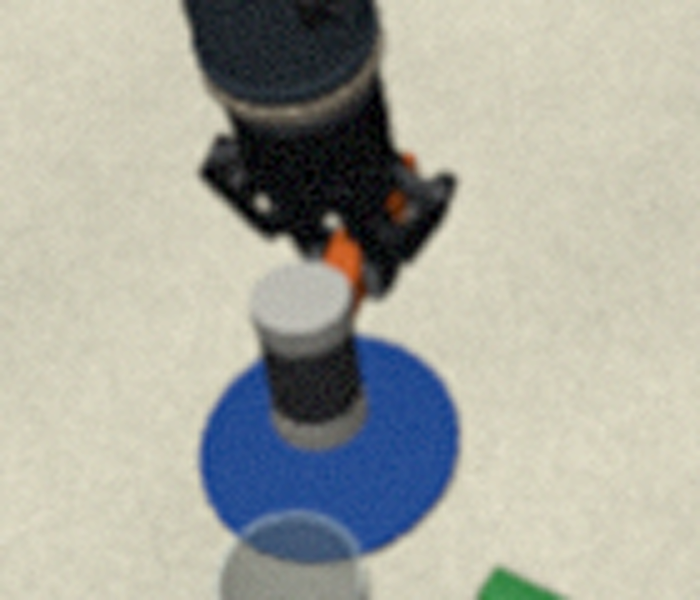

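The head is over the mat, slightly pitched up. I'll lower in small steps and watch the force.

>>> send_rows(
  increments=[
    [[0,0,-3],0],
    [[0,0,-6],0],
    [[0,0,-9],0],
    [[0,0,-12],0],
    [[0,0,-12],0],
    [[0,0,-12],0],
    [[0,0,-12],0],
    [[0,0,-12],0],
  ],
)

```text
time: 20.05
tool_pos: [0.5127, -0.2013, 0.0574]
ee_rot: [[0.943, -0.334, 0.0], [-0.334, -0.943, -0.0], [0.0, -0.0, -1.0]]
wrist_force: [0.2, 0.2, -4.8]
width: 0.0213
```

>>> send_rows(
  increments=[
    [[0,0,-1],0],
    [[0,0,-2],0],
    [[0,0,-3],0],
    [[0,0,-3],0],
    [[0,0,-3],0],
    [[0,0,-3],0],
    [[0,0,-3],0],
    [[0,0,-3],0],
  ],
)

```text
time: 20.85
tool_pos: [0.5127, -0.2013, 0.0543]
ee_rot: [[0.943, -0.334, 0.0], [-0.334, -0.943, -0.0], [0.0, -0.0, -1.0]]
wrist_force: [1.4, -0.2, -3.8]
width: 0.021
```

>>> send_rows(
  increments=[
    [[0,0,-1],0],
    [[0,0,-1],0],
    [[0,0,-2],0],
    [[0,0,-2],0],
    [[0,0,-2],0],
    [[0,0,-2],0],
    [[0,0,-2],0],
    [[0,0,-2],0],
  ],
)

```text
time: 21.65
tool_pos: [0.5126, -0.2012, 0.0523]
ee_rot: [[0.943, -0.334, 0.0], [-0.334, -0.943, 0.0], [0.0, -0.0, -1.0]]
wrist_force: [0.0, -0.4, -5.0]
width: 0.0214
```

>>> send_rows(
  increments=[
    [[0,0,-1],0],
    [[0,0,-1],0],
    [[0,0,-2],0],
    [[0,0,-2],0],
    [[0,0,-2],0],
    [[0,0,-2],0],
    [[0,0,-2],0],
    [[0,0,-2],0],
  ],
)

```text
time: 22.45
tool_pos: [0.5126, -0.2012, 0.0503]
ee_rot: [[0.943, -0.334, 0.0], [-0.334, -0.943, 0.0], [0.0, -0.0, -1.0]]
wrist_force: [-0.3, -0.5, -4.3]
width: 0.0214
```

>>> send_rows(
  increments=[
    [[0,0,-1],0],
    [[0,0,-1],0],
    [[0,0,-2],0],
    [[0,0,-2],0],
    [[0,0,-2],0],
    [[0,0,-2],0],
    [[0,0,-2],0],
    [[0,0,-2],0],
  ],
)

```text
time: 23.25
tool_pos: [0.5126, -0.2013, 0.0483]
ee_rot: [[0.943, -0.334, 0.0], [-0.334, -0.943, -0.0], [0.0, -0.0, -1.0]]
wrist_force: [0.0, -1.0, -4.5]
width: 0.0211
```

```bash
python3 - <<'E'
from plant import arm
import numpy as np
W=[]
for i in range(4):
    arm.read_camera('top'); o=arm.get_obs(); W.append(np.r_[o['wrist_force'],o['torque']])
print(o['tool_pos'],np.mean(W,0).round(2))
E
```

```text
[ 0.51262962 -0.20123065  0.04831797] [ 0.17  0.22 -4.87  0.07  0.24  0.03]
```

>>> send_rows(
  increments=[
    [[0,0,-1],0],
    [[0,0,-1],0],
    [[0,0,-2],0],
    [[0,0,-2],0],
    [[0,0,-2],0],
    [[0,0,-2],0],
    [[0,0,-2],0],
    [[0,0,-2],0],
  ],
)

```text
time: 24.25
tool_pos: [0.5125, -0.2012, 0.0464]
ee_rot: [[0.943, -0.334, -0.0], [-0.334, -0.943, 0.0], [-0.0, 0.0, -1.0]]
wrist_force: [-2.7, 2.2, 3.6]
width: 0.0212
```

```bash
python3 - <<'E'
from plant import arm
from h import *
W=[]
for i in range(4):
    c=grab(arm,'scene','s10'); o=arm.get_obs(); W.append(np.r_[o['wrist_force'],o['torque']])
p,x=o['tool_pos'],o['ee_rot'][:,0]
print(p,np.mean(W,0).round(2))
a=np.clip(cv2.resize(c['img'][180:260,155:255,::-1],(750,600),interpolation=cv2.INTER_CUBIC)*1.5,0,255).astype(np.uint8).copy()
y=np.array([-x[1],x[0],0]);Z=np.array([0,0,1.])
for th,col in((0,(0,0,255)),(.15,(0,255,0))):
    ex=np.cos(th)*x+np.sin(th)*Z; ez=np.cos(th)*Z-np.sin(th)*x
    for h in(-.0525,.0375):
        q=[p+ex*.0647+ez*h+.025*(np.cos(w)*ex+np.sin(w)*y) for w in np.linspace(0,6.28,40)]
        q=(proj(c,q)+[.9,.9]-[155,180]+.5)*7.5; cv2.polylines(a,[q.astype(int)],True,col,1)
cv2.imwrite('pics/z10.png',a)
E
```

```text
[ 0.51251243 -0.20124422  0.04640164] [-3.44  1.68  4.79  0.26  0.67 -0.02]
```

View pics/z10.png

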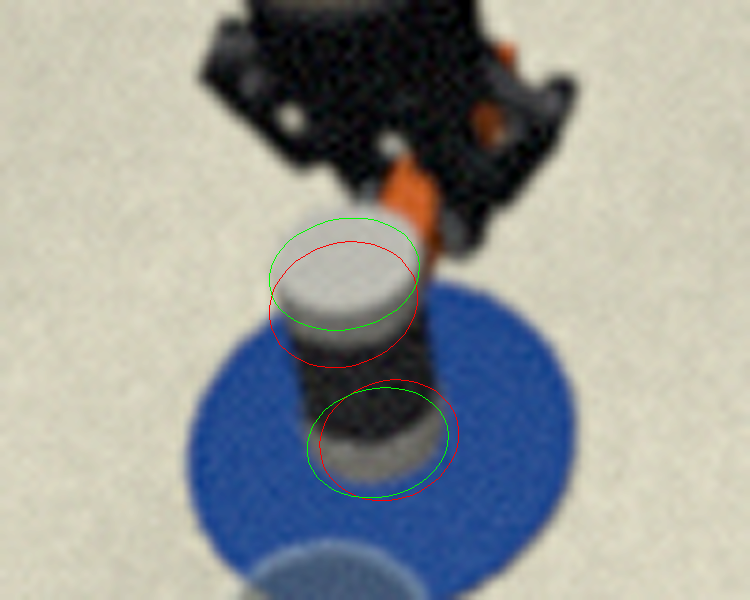

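Contact is confirmed: the vertical force changed by about +9.5 N. The tilt is about 0.15 rad, and the face should settle flat on release.

>>> send_rows(
  increments=[
    [[0,0,0],0],
    [[0,0,0],0],
    [[0,0,0],0],
    [[0,0,0],0],
    [[0,0,0],0],
    [[0,0,0],0],
    [[0,0,0],0],
    [[0,0,0],0],
  ],
  grip=0,
)

```text
time: 25.25
tool_pos: [0.5126, -0.2012, 0.0463]
ee_rot: [[0.943, -0.334, -0.0], [-0.334, -0.943, 0.0], [-0.0, -0.0, -1.0]]
wrist_force: [-0.3, 0.1, -0.7]
width: 0.0855
```

>>> send_rows(
  increments=[
    [[0,0,5],0],
    [[0,0,20],0],
    [[0,0,45],0],
    [[0,0,80],0],
    [[0,0,120],0],
    [[0,0,160],0],
    [[0,0,190],0],
    [[0,0,190],0],
  ],
)

```text
time: 26.05
tool_pos: [0.5144, -0.202, 0.241]
ee_rot: [[0.942, -0.334, 0.007], [-0.334, -0.942, -0.002], [0.008, -0.0, -1.0]]
wrist_force: [0.2, -0.1, -0.8]
width: 0.0853
```

>>> send_rows(
  increments=[
    [[0,45,0],0],
    [[0,90,0],0],
    [[-10,135,0],0],
    [[-20,180,0],0],
    [[-30,220,0],0],
    [[-30,220,0],0],
    [[-30,220,0],0],
    [[-30,220,0],0],
  ],
)

```text
time: 26.85
tool_pos: [0.4827, 0.0175, 0.2362]
ee_rot: [[0.942, -0.335, -0.0], [-0.335, -0.942, -0.001], [0.0, 0.001, -1.0]]
wrist_force: [-0.0, -0.3, -0.3]
width: 0.0852
```

```bash
python3 - <<'E'
from plant import arm
from h import *
c=grab(arm,'scene','s11');t=grab(arm,'top','t11'); o=arm.get_obs(); print(o['time'],o['tool_pos'],o['width'])
f=lambda c,x,y:cv2.resize(c['img'][y:y+100,x:x+133,::-1],(400,300),interpolation=cv2.INTER_CUBIC)
cv2.imwrite('pics/z11.png',np.clip(np.vstack([np.hstack([f(t,310,160),f(t,100,165)]),np.hstack([f(c,140,180),f(c,320,150)])])*1.5,0,255).astype(np.uint8))
E
```

```text
26.95 [0.4827702  0.01727321 0.23614669] 0.08518842551836533
```

View pics/z11.png

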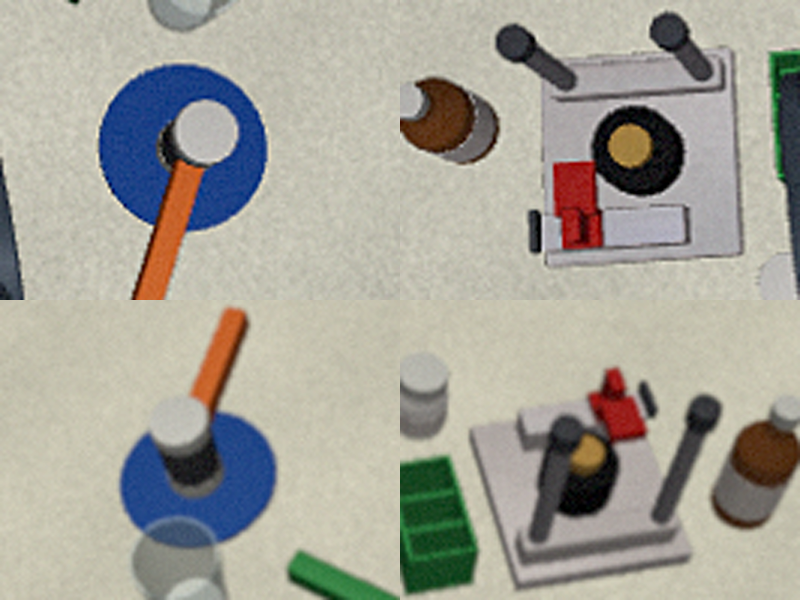

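```bash
python3 - <<'E'
from h import *
t,t0=load('t11'),load('top0')
m=atz(t,378.4,203.7,.094);print('mallet',m,'mat off',m[:2]-[.5815,-.2248])
h=lambda c,lo,hi:cv2.connectedComponentsWithStats(cv2.inRange(cv2.cvtColor(c['img'],cv2.COLOR_RGB2HSV),lo,hi))
for k,lo,hi,box in(('brass',(15,90,60),(30,255,255),0),('red',(0,180,60),(4,255,255),0)):
    for c in(t0,t):
        q,l,st,ce=h(c,lo,hi); print(k,[(st[i].tolist(),ce[i].round(1).tolist()) for i in range(1,q) if st[i,4]>60 and 100<ce[i][0]<250])
for z in(.102,.083,.08):print(z,proj(t,[[.57,.242,z]]))
print([proj(t,[[.57-.06-.046*y,.242-.0028+y,.075]]).round(1) for y in(0,.045)])
E
```

```text
mallet [ 0.58042555 -0.22565885  0.094     ] mat off [-0.00107445 -0.00085885]
brass [([167, 205, 15, 14, 163], [174.0, 211.6])]
brass [([169, 206, 15, 15, 159], [176.0, 213.0])]
red [([166, 218, 15, 29, 258], [172.6, 231.5])]
red [([151, 219, 16, 29, 304], [158.2, 231.8])]
0.102 [[173.80584516 211.10930239]]
0.083 [[175.5228264  212.27258914]]
0.08 [[175.78882188 212.45276215]]
[array([[177.1, 238.4]]), array([[158. , 239.5]])]
```

The mallet is upright within 2 mm of the mat's centre, and the brass shift (2.0,1.4 px) matches the full 22 mm. The earlier grip closed to 27 mm, which suggests it was on the carriage, so that 16 N stop could have been a finger against the end plate. I'll check the lock by nudging the fin with closed fingers.

>>> send_rows(
  increments=[
    [[5,40,0],4],
    [[10,80,0],8],
    [[15,120,0],13],
    [[20,155,0],18],
    [[24,180,0],22],
    [[26,193,0],22],
    [[26,193,-20],22],
    [[26,193,-50],22],
  ],
  grip=255,
)

```text
time: 27.75
tool_pos: [0.5101, 0.211, 0.1869]
ee_rot: [[0.999, 0.039, 0.003], [0.039, -0.999, 0.001], [0.003, -0.001, -1.0]]
wrist_force: [1.0, 0.3, -0.5]
width: -0.0002
```

>>> send_rows(
  increments=[
    [[0,0,-30],0],
    [[0,0,-60],0],
    [[0,0,-78],0],
    [[0,0,-86],0],
    [[0,5,-86],0],
    [[0,10,-86],0],
    [[0,15,-86],0],
    [[0,20,-86],0],
  ],
)

```text
time: 28.55
tool_pos: [0.5091, 0.2326, 0.1013]
ee_rot: [[0.999, 0.043, 0.002], [0.043, -0.999, 0.001], [0.002, -0.001, -1.0]]
wrist_force: [0.3, -0.2, 0.2]
width: 0.0001
```

>>> send_rows(
  increments=[
    [[0,4,0],0],
    [[0,8,0],0],
    [[0,12,0],0],
    [[0,16,0],0],
    [[0,20,0],0],
    [[0,20,0],0],
    [[0,20,0],0],
    [[0,20,0],0],
  ],
)

```text
time: 29.35
tool_pos: [0.5086, 0.2515, 0.1002]
ee_rot: [[0.999, 0.043, -0.0], [0.043, -0.999, -0.0], [-0.0, 0.0, -1.0]]
wrist_force: [0.5, -0.1, -0.1]
width: -0.0005
```

>>> send_rows(
  increments=[
    [[0,2,0],0],
    [[0,4,0],0],
    [[0,6,0],0],
    [[0,8,0],0],
    [[0,8,0],0],
    [[0,8,0],0],
    [[0,8,0],0],
    [[0,8,0],0],
  ],
)

```text
time: 30.15
tool_pos: [0.5086, 0.2596, 0.1003]
ee_rot: [[0.999, 0.043, 0.0], [0.043, -0.999, -0.0], [0.0, 0.0, -1.0]]
wrist_force: [0.6, 0.6, 0.2]
width: 0.0004
```

>>> send_rows(
  increments=[
    [[0,2,0],0],
    [[0,4,0],0],
    [[0,6,0],0],
    [[0,6,0],0],
    [[0,6,0],0],
    [[0,6,0],0],
    [[0,6,0],0],
    [[0,6,0],0],
  ],
)

```text
time: 30.95
tool_pos: [0.5086, 0.2642, 0.1003]
ee_rot: [[0.999, 0.042, -0.001], [0.042, -0.999, -0.002], [-0.001, 0.002, -1.0]]
wrist_force: [-0.3, -5.6, 3.5]
width: 0.0004
```

>>> send_rows(
  increments=[
    [[0,2,0],0],
    [[0,4,0],0],
    [[0,4,0],0],
    [[0,4,0],0],
    [[0,4,0],0],
    [[0,4,0],0],
    [[0,4,0],0],
    [[0,4,0],0],
  ],
)

```text
time: 31.75
tool_pos: [0.5086, 0.2648, 0.1002]
ee_rot: [[0.999, 0.04, -0.002], [0.04, -0.999, -0.006], [-0.002, 0.006, -1.0]]
wrist_force: [-0.5, -15.0, 9.2]
width: -0.0
```

The fin alone is solid at 15 N with only 0.6 mm of give, so the lock is at its end stop. I'll back off, rise and take a final check.

>>> send_rows(
  increments=[
    [[0,-8,0],0],
    [[0,-16,0],0],
    [[0,-20,0],0],
    [[0,-20,30],0],
    [[0,-20,70],0],
    [[0,-20,110],0],
    [[0,-20,145],0],
    [[0,-20,150],0],
  ],
)

```text
time: 32.55
tool_pos: [0.5102, 0.2511, 0.2547]
ee_rot: [[0.999, 0.044, 0.006], [0.044, -0.999, 0.004], [0.006, -0.004, -1.0]]
wrist_force: [0.5, -0.5, 0.2]
width: 0.0
```

>>> send_rows(
  increments=[
    [[-5,-40,0],0],
    [[-10,-80,0],0],
    [[-20,-120,0],0],
    [[-30,-160,0],0],
    [[-30,-190,0],0],
    [[-30,-200,0],0],
    [[-30,-200,0],0],
    [[-30,-200,0],0],
  ],
)

```text
time: 33.35
tool_pos: [0.4788, 0.0511, 0.2501]
ee_rot: [[0.999, 0.045, -0.0], [0.045, -0.999, 0.001], [0.0, -0.001, -1.0]]
wrist_force: [0.8, -0.6, -0.4]
width: 0.0004
```

```bash
python3 - <<'E'
from plant import arm
from h import *
t=grab(arm,'top','t12'); o=arm.get_obs(); print(o['time'],o['tool_pos'],o['wrist_force'])
for k,lo,hi in(('brass',(15,90,60),(30,255,255)),('red',(0,180,60),(4,255,255)),('orange',(5,150,80),(14,255,255))):
    for c in(load('t11'),t):
        q,l,st,ce=cv2.connectedComponentsWithStats(cv2.inRange(cv2.cvtColor(c['img'],cv2.COLOR_RGB2HSV),lo,hi)); print(k,[(st[i].tolist(),ce[i].round(1).tolist()) for i in range(1,q) if st[i,4]>60 and 100<ce[i][0]<450])
arm.job_done()
E
```

```text
33.4 [0.47874727 0.05147375 0.25006645] [ 0.46322626  0.02263072 -0.45855414]
brass [([169, 206, 15, 15, 159], [176.0, 213.0])]
brass [([169, 206, 15, 15, 161], [176.0, 213.1])]
red [([151, 219, 16, 29, 304], [158.2, 231.8])]
red [([151, 219, 16, 29, 301], [158.3, 232.0])]
orange [([355, 214, 22, 50, 432], [365.4, 238.8])]
orange [([355, 214, 22, 50, 432], [365.4, 238.7])]
the job is handed in; nothing more can be done
```

I slid the lock to its end stop and knocked the punch down with three brisk mallet blows. The mallet is back upright on the mat, released, and I handed the job in at about 33 s. `job_done` gives no verdict, so the checks below are mine.

- **Lock:** after the blows I pushed the fin alone with closed fingers. It gave 0.6 mm at 15 N, and the red part's position in the picture did not change. I made this check because the first grip closed to 27 mm, so it was probably on the carriage rather than the 14 mm fin.
- **Punch:** in the top view the brass head moved (2.0, 1.4) px, against (1.98, 1.34) predicted for the full 22 mm. The third, deeper blow moved it no further.
- **Blow speed:** I did not measure it. The commanded speed was about 250 mm/s, well above the 50 mm/s needed.
- **Mallet:** it slipped in the grip during the blows and tilted by about 0.15 rad. It looked upright after release, about 1–2 mm from the mat's centre.
- **Other objects:** bottle, jar, rack and beaker showed no visible change in the last pictures. I did not measure their positions, and the arm partly hid the rack and jar in the top view.

I viewed 12 pictures, two more than the budget of 10.

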